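Dial the code 4-2 into the treat dispenser

ROBOT

A 7-joint arm with a two-finger parallel gripper is mounted at the origin on the work surface. World frame = base frame: x ahead of the robot, y to its left, z up, the work surface at z = 0. Lengths are in mm, angles in rad, forces in N, time in s.
With the tool pointing down it reaches from about 400 to 875 mm from the base axis. Payload 4.4 kg.
Tool frame: the origin (TCP) lies at the very end of the fingers, on their centre line; the grasp point (between the pads) lies 19 mm behind it; z points along the fingers, y is the direction in which the jaws open and shut (so a half turn about z gives the same grasp; the last joint's range is limited). The gripper opens to 85 mm and grips with 20 to 120 N. Pads are 22 mm wide; open, the fingers measure 114 mm over their backs; the gripper's body (76 mm by 85 mm) begins 54 mm behind the grasp point. The pads swing forward as they close: fully open they stand 13 mm farther back than shut.
Start: joints at [-1.329, 0.628, 0.038, 1.517, -0.027, 0.996, -0.02], TCP at [196.901, 619.474, 199.613] pointing down, gripper open.
Joint ranges: [-3.06, 3.06], [-0.37, 2.12], [-1.25, 1.32], [0.18, 2.47], [-1.1, 4.24], [0.23, 1.98], [-2.94, 2.94]. Speed limits (rad/s): [2.57, 2.57, 3.14, 3.14, 3.14, 3.14, 3.14].

INTERFACE

Orientations are given as [roll, pitch, yaw] about the fixed x, y, z axes, in that order (R = Rz(yaw) Ry(pitch) Rx(roll)).
In Python, from cell import read_state, get_image, calibration, finish_job gives the robot as it stands. The module is installed in compiled form; this text tells all that it offers.
- The arm moves only by the tool apply_moves, never from a script. Its argument "increments" is a list of rows, each an object of numbers: "tx", "ty", "tz": the shift along the world's x, y, z in m; "rx", "ry", "rz": the turn, a rotation vector about the world's x, y, z in units of 5 degrees (1.0 is 5 degrees); "claw": the finger opening in m, from 0 to 0.0854. In form: [{"tx": .., "ty": .., "tz": .., "rx": .., "ry": .., "rz": .., "claw": ..}, ...]. A call has 1 to 12 rows; each row is the pose to reach, as a shift and turn from the pose commanded when the call began; what a row does not reach only later rows make up. A row lasts 1/10 s, in which the tool goes at most 50 mm and 8.59 degrees, less where a joint would pass 70% of its speed; a pose out of reach is approached as far as the arm can. A call with a gripper value outside its range is refused whole. The fingers move at their own pace and stop on an object; the grip force is fixed at half the most. Time passes only in rows, so rows that repeat a pose let the fingers close. It gives the time, the measured TCP pose, the force and the opening at its end, in the units of the state.
- read_state(): the state, without advancing time (a new reading comes with each control period).
- get_image(name): name is "scene" or "top"; returns the picture (480x640x3 uint8, red, green, blue); there is no depth.
- calibration(name): a dict with "camera_matrix" (3x3 intrinsics, pixels), "distortion" ([k1, k2, p1, p2, k3] as OpenCV has them; the pictures are not rectified), "origin" and "attitude" of the camera in the world. Camera axes: x right, y up, looking along -z (the intrinsics and any distortion apply to the point x, -y, -z); pixel columns grow to the right and rows downward; lengths in mm; the calibration is good to about 2 mm. A picture is of the moment at which its call begins. calibration takes no time and is no camera call.
- finish_job(): hands the job in, once; it reports no verdict.
The state is a dict: "clock": time; "qpos": joint angles; "qd": joint speeds; "tau": joint torques, N m; "eef_pos": TCP position; "tool_rot": TCP orientation; "force": force on the tool from outside, world axes, zero at the start; "torque": the same for the moment, N m; "width": finger opening in mm.
Only numpy, scipy, OpenCV 4.12 (cv2) and the standard library are available. Lean on these libraries where they do the work, as an engineer would, in place of code of your own. Each camera call takes 0.05 s, during which the arm holds its last target. There are 200 camera calls.

TASK

Dial the code 4-2 into the wide treat dispenser, the one with two thumbwheels and a round filler cap: turn the wheel next to the filler cap until its bar stands right above the row of four pips, and the other wheel, at the end away from the cap, until its bar stands right above the row of two pips. Let go of both and leave the small single-wheel dispenser's setting as it is.

Things in the scene. Friction and masses are not known exactly. Their poses are not given: they have to be found in the camera images.
- dispenser: Wide white fixed housing, 160 (x) by 240 (y) mm, flat top 65 mm up. Origin: centre of underside; x runs from its front (outlet side, towards the robot) to its back, z up. On top: round steel filler cap (48 mm wide, 10 high) at y = +85 mm, thumbwheels at y = +30 and -70 mm, and on the -y side of each wheel five rows of black pips, from one pip (front) to five (back).
- cap_wheel (a joint): Wheel next to the filler cap (y = +30 mm): radius 38, width 20 mm, axle along y at z = 50 mm, x = 0. A stem carries a round steel thumb bar, 14 mm thick, 26 mm long along y, centred 75 mm from the axle: at x = 75 sin(q), z = 50 + 75 cos(q) mm in the housing's frame. q (rad): 0 = bar straight up, + = bar leans to the back (+x). Pip rows 1 to 5 lie under the bar at q = -0.8, -0.4, 0, 0.4, 0.8.
- end_wheel (a joint): Wheel at the end away from the filler cap (y = -70 mm), alike in all sizes and joint values. Both wheels turn stiffly (about 1 N at the bar), have no detents, stay where they are left, and have stops at -0.8 and 0.8 rad.
- single_wheel_bar (a point): Centre of the thumb bar of the small dispenser, to be left alone: a white housing 160 mm by 120 mm, 65 mm high, fixed to the shelf, without a filler cap and with one wheel of the same kind. It may stand on either side of the wide one.

How it is judged (in metres and radians):
At the end, for the whole second after the job is handed in: The wheel next to the filler cap is at rest with its bar over the four-pip row (0.4 rad, within 0.18 rad or about 10 degrees), and the wheel at the other end is at rest with its bar over the two-pip row (-0.4 rad, within 0.18 rad) (value of joint cap_wheel between 0.22 and 0.58 rad and velocity of joint cap_wheel between -0.05 and 0.05 rad/s and value of joint end_wheel between -0.58 and -0.22 rad and velocity of joint end_wheel between -0.05 and 0.05 rad/s); the robot touches nothing.
It fails at once if the bar of the small single-wheel dispenser is moved by more than 12 mm (distance of single_wheel_bar from where it was at the start of the episode above 0.012 m).
It also fails if it takes over 48 s, if anything falls off the work surface, if the arm or the gripper's body presses on something with over 40 N, if the wrist force passes 120 N, or if a joint passes its speed limit or range.

## Working session

There is one attempt and no reset: what is moved stays moved. The work goes in short steps, Python scripts to look and compute and a tool call to move; the robot and the scene stay as the last step left them, time stands still between calls to the robot, and variables do not carry over. Pictures are saved under pics/ and viewed, about 8 in all and at most 12, crops included, and the job is handed in when it is done.

Besides the shell and the picture viewer there is one more tool, called after "Call:" as name(argument=value, ...) on one line, values as JSON. apply_moves: Moves the arm, as the interface text tells. Its arguments: {"type":"object","properties":{"increments":{"type":"array"}},"required":["increments"]}

```bash
mkdir -p pics; python3 - <<'E'
from cell import *
import cv2
for n in ("scene","top"):
    cv2.imwrite(f"pics/{n}0.png",get_image(n)[:,:,::-1]); print(n,calibration(n))
print(read_state())
E
```

```text
scene {'camera_matrix': array([[472.07032556,   0.        , 319.14383411],
       [  0.        , 472.07032556, 241.93459177],
       [  0.        ,   0.        ,   1.        ]]), 'distortion': array([-0.0429413,  0.       ,  0.       ,  0.       ,  0.       ]), 'origin': array([1105.40438825, -122.15543964,  525.27748891]), 'attitude': array([9.07197222e-01, 1.90199956e-04, 1.38203546e+00])}
top {'camera_matrix': array([[552.29332761,   0.        , 325.86099356],
       [  0.        , 552.29332761, 241.70889489],
       [  0.        ,   0.        ,   1.        ]]), 'distortion': array([-0.11708439,  0.        ,  0.        ,  0.        ,  0.        ]), 'origin': array([422.74549223,  -9.58046441, 999.73393884]), 'attitude': array([ 0.12153459, -0.03508265, -1.57835108])}
{'clock': 0.1, 'qpos': array([-1.32880557,  0.62926451,  0.03844132,  1.51827096, -0.02698911,
        0.99631311, -0.01999902]), 'qd': array([ 1.89771389e-03, -2.36866181e-03, -6.95531901e-04, -1.38082280e-03,
       -4.88421949e-05, -1.38236596e-03,  2.35371418e-03]), 'tau': array([ 2.41113390e-03, -5.64535010e+01,  1.23009112e+00, -1.93973923e+01,
        1.11987421e-02,  5.47053030e-03,  5.31535349e-06]), 'eef_pos': array([196.70437964, 618.8683676 , 198.77304889]), 'tool_rot': array([-3.13985481e+00,  2.54675306e-05,  2.83381154e+00]), 'force': array([-0.23166687,  0.18562717,  0.11778639]), 'torque': array([ 0.01968271, -0.02194547, -0.00888583]), 'width': 85.26226049420985}
```

View pics/scene0.png

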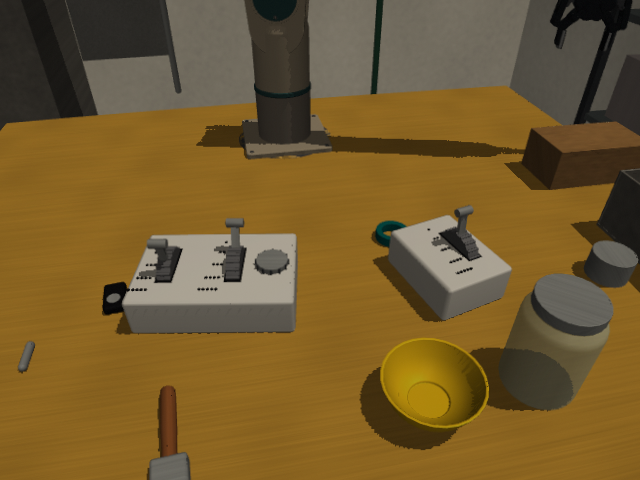

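View pics/top0.png

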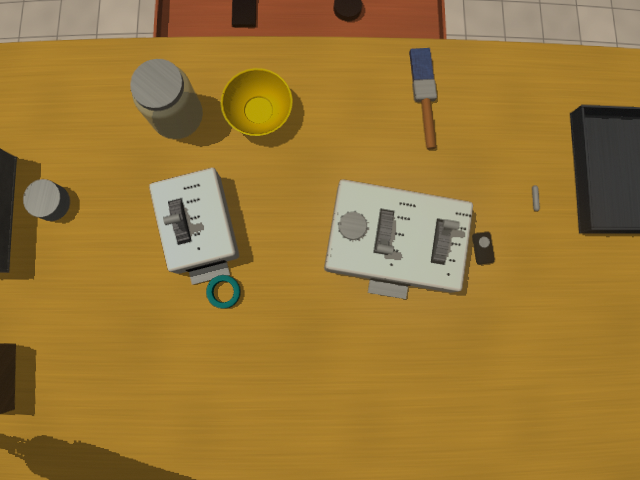

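```bash
python3 - <<'E'
import cv2
a=cv2.imread("pics/top0.png")[170:310,315:490]; cv2.imwrite("pics/tc.png",cv2.resize(a,None,fx=4,fy=4,interpolation=cv2.INTER_CUBIC))
a=cv2.imread("pics/scene0.png")[210:340,110:310]; cv2.imwrite("pics/sc.png",cv2.resize(a,None,fx=4,fy=4,interpolation=cv2.INTER_CUBIC))
E
```

```text
(no output)
```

View pics/tc.png

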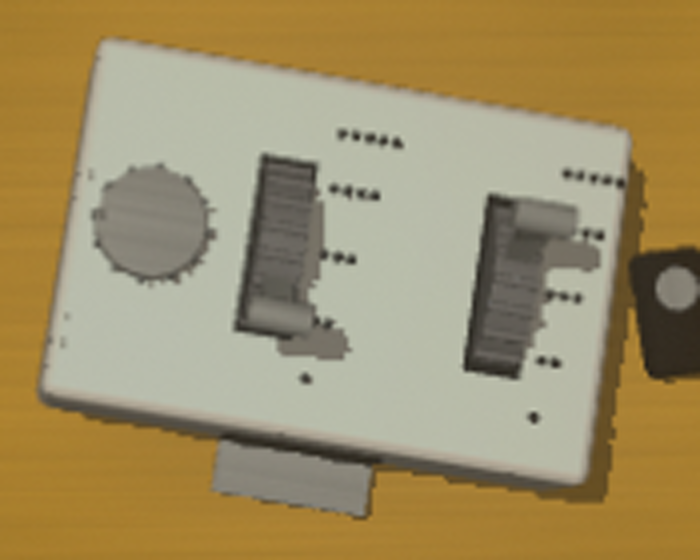

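View pics/sc.png

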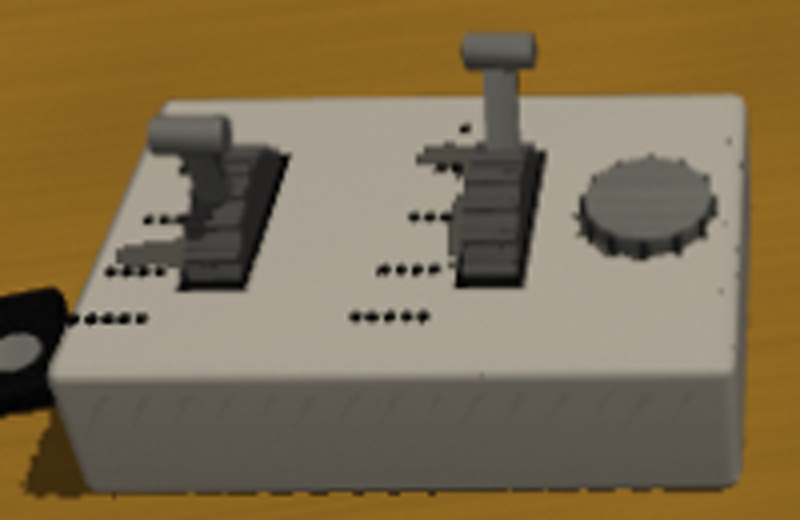

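```bash
cat > h.py <<'E'
import numpy as np,cv2
from cell import calibration
from scipy.spatial.transform import Rotation as R
from scipy.optimize import least_squares
def proj(n,P):
    c=calibration(n); Rc=R.from_euler('xyz',c["attitude"]).as_matrix()
    p=(np.atleast_2d(P)-c["origin"])@Rc*[1,-1,-1]
    return cv2.projectPoints(p.astype(float),np.zeros(3),np.zeros(3),c["camera_matrix"],c["distortion"])[0][:,0]
bar=lambda y,q:[75*np.sin(q),y,50+75*np.cos(q)]
def world(v,P): return R.from_euler('z',v[2]).apply(P)+[v[0],v[1],0]
E
cat > fit.py <<'E'
from h import *
C=[[80,120,65],[80,-120,65],[-80,-120,65],[-80,120,65]]
T=np.array([[100,38],[632,130],[586,485],[40,398],[152,222],[280,315],[546,217]])/4+[315,170]
S=np.array([[743,375],[52,378],[168,102],[744,97],[648,195],[499,51],[190,134]])/4+[110,210]
def pts(v): return world(v,C+[[0,85,75],bar(30,v[3]),bar(-70,v[4])])
def f(v): return np.r_[proj("top",pts(v))-T,proj("scene",pts(v))-S].ravel()
s=least_squares(f,[480,-130,-.15,-.4,.4],x_scale=[100,100,.1,.1,.1],loss='soft_l1')
print(s.x.round(3)); print(f(s.x).reshape(-1,2).round(1).tolist()); print(pts(s.x)[-2:].round(1))
E
python3 fit.py
```

```text
[ 5.49659e+02 -1.73056e+02 -1.68000e-01 -5.03000e-01  2.90000e-01]
[[-0.3, -1.8], [1.5, -1.8], [1.4, -0.2], [-0.0, -0.9], [0.0, -0.5], [0.2, -0.2], [-0.6, -0.8], [-0.4, -3.3], [-2.8, -1.9], [-1.6, -3.0], [1.2, -3.7], [0.6, -1.1], [0.7, -1.1], [0.7, -0.4]]
[[ 519.  -137.4  115.7]
 [ 559.1 -245.7  121.9]]
```

```bash
cat >> fit.py <<'E'
for nm,sel in (("top",slice(0,14)),("scene",slice(14,28))):
    g=lambda v:f(v)[sel]
    t=least_squares(g,s.x,x_scale=[100,100,.1,.1,.1],loss='soft_l1');print(nm,t.x.round(3),g(t.x).round(1))
def f2(v):
    p=pts(v)+[0,0,v[5]]; return np.r_[proj("top",p)-T,proj("scene",p)-S].ravel()
t=least_squares(f2,np.r_[s.x,0],x_scale=[100,100,.1,.1,.1,10],loss='soft_l1');print(t.x.round(3),f2(t.x).round(1))
E
python3 fit.py
```

```text
[ 5.49659e+02 -1.73056e+02 -1.68000e-01 -5.03000e-01  2.90000e-01]
[[-0.3, -1.8], [1.5, -1.8], [1.4, -0.2], [-0.0, -0.9], [0.0, -0.5], [0.2, -0.2], [-0.6, -0.8], [-0.4, -3.3], [-2.8, -1.9], [-1.6, -3.0], [1.2, -3.7], [0.6, -1.1], [0.7, -1.1], [0.7, -0.4]]
[[ 519.  -137.4  115.7]
 [ 559.1 -245.7  121.9]]
top [ 5.47763e+02 -1.72622e+02 -1.71000e-01 -4.81000e-01  3.03000e-01] [-0.4 -0.9  1.4 -0.6  1.   1.  -0.4 -0.  -0.2  0.5  0.1  0.  -0.8 -0. ]
scene [ 5.54188e+02 -1.73480e+02 -1.70000e-01 -4.95000e-01  2.57000e-01] [-0.3 -0.8 -3.6  0.4 -2.  -1.4  1.4 -1.9  0.6  0.9  0.5  0.7  0.5  0.1]
[ 5.48631e+02 -1.73373e+02 -1.68000e-01 -4.86000e-01  2.78000e-01
 -5.00700e+00] [-0.3 -0.6  0.8 -0.7  0.8  0.5  0.  -0.2 -0.   0.6  0.1  0.  -1.2  0.8
 -0.7 -1.2 -2.   0.1 -1.1 -0.9  1.  -1.5  0.5  1.   0.7  1.3  1.4  1.4]
```

Reading the views: the cap wheel bar leans to the front (top image about (385,249), q≈-0.48). The end wheel bar leans to the back (about (451,224), q≈+0.29). The wide housing sits at about (549,-173) with yaw -0.17. I will push each bar with closed fingers.

Call:
apply_moves(increments=[{"tx": 0.353,"ty": -0.32,"tz": 0.04,"rz": 1.58,"claw": 0},{"tx": 0.353,"ty": -0.32,"tz": 0.04,"rz": 1.58,"claw": 0},{"tx": 0.353,"ty": -0.32,"tz": 0.04,"rz": 1.58,"claw": 0},{"tx": 0.353,"ty": -0.32,"tz": 0.04,"rz": 1.58,"claw": 0},{"tx": 0.353,"ty": -0.32,"tz": 0.04,"rz": 1.58,"claw": 0},{"tx": 0.353,"ty": -0.32,"tz": 0.04,"rz": 1.58,"claw": 0},{"tx": 0.353,"ty": -0.32,"tz": 0.04,"rz": 1.58,"claw": 0},{"tx": 0.353,"ty": -0.32,"tz": 0.04,"rz": 1.58,"claw": 0},{"tx": 0.353,"ty": -0.32,"tz": 0.04,"rz": 1.58,"claw": 0},{"tx": 0.353,"ty": -0.32,"tz": 0.04,"rz": 1.58,"claw": 0},{"tx": 0.353,"ty": -0.32,"tz": 0.04,"rz": 1.58,"claw": 0}])

```text
$.increments[0]: bad value
```

Call:
apply_moves(increments=[{"tx": 0.353,"ty": -0.32,"tz": 0.04,"rx": 0.0,"ry": 0.0,"rz": 1.58,"claw": 0.001},{"tx": 0.353,"ty": -0.32,"tz": 0.04,"rx": 0.0,"ry": 0.0,"rz": 1.58,"claw": 0.001}])

```text
clock: 0.3
eef_pos: [269.5, 552.5, 207.1]
tool_rot: [-3.141, -0.001, 2.979]
force: [1.2, -0.4, 0.5]
width: 59.2
```

Call:
apply_moves(increments=[{"tx": 0.28,"ty": -0.25,"tz": 0.03,"rx": 0,"ry": 0,"rz": 0,"claw": 0.001},{"tx": 0.28,"ty": -0.25,"tz": 0.03,"rx": 0,"ry": 0,"rz": 0,"claw": 0.001},{"tx": 0.28,"ty": -0.25,"tz": 0.03,"rx": 0,"ry": 0,"rz": 0,"claw": 0.001},{"tx": 0.28,"ty": -0.25,"tz": 0.03,"rx": 0,"ry": 0,"rz": 0,"claw": 0.001},{"tx": 0.28,"ty": -0.25,"tz": 0.03,"rx": 0,"ry": 0,"rz": 0,"claw": 0.001},{"tx": 0.28,"ty": -0.25,"tz": 0.03,"rx": 0,"ry": 0,"rz": 0,"claw": 0.001},{"tx": 0.28,"ty": -0.25,"tz": 0.03,"rx": 0,"ry": 0,"rz": 0,"claw": 0.001},{"tx": 0.28,"ty": -0.25,"tz": 0.03,"rx": 0,"ry": 0,"rz": 0,"claw": 0.001},{"tx": 0.205,"ty": -0.68,"tz": 0.0,"rx": 0,"ry": 0,"rz": 0,"claw": 0.001},{"tx": 0.205,"ty": -0.68,"tz": 0.0,"rx": 0,"ry": 0,"rz": 0,"claw": 0.001},{"tx": 0.205,"ty": -0.68,"tz": 0.0,"rx": 0,"ry": 0,"rz": 0,"claw": 0.001},{"tx": 0.205,"ty": -0.68,"tz": 0.0,"rx": 0,"ry": 0,"rz": 0,"claw": 0.001}])

```text
clock: 1.5
eef_pos: [515.6, 104.0, 223.8]
tool_rot: [-3.141, -0.001, 2.972]
force: [1.5, -0.7, -0.7]
width: 1.2
```

Call:
apply_moves(increments=[{"tx": -0.041,"ty": -0.234,"tz": -0.02,"rx": 0,"ry": 0,"rz": 0,"claw": 0.001},{"tx": -0.041,"ty": -0.234,"tz": -0.02,"rx": 0,"ry": 0,"rz": 0,"claw": 0.001},{"tx": -0.041,"ty": -0.234,"tz": -0.02,"rx": 0,"ry": 0,"rz": 0,"claw": 0.001},{"tx": -0.041,"ty": -0.234,"tz": -0.02,"rx": 0,"ry": 0,"rz": 0,"claw": 0.001},{"tx": -0.041,"ty": -0.234,"tz": -0.02,"rx": 0,"ry": 0,"rz": 0,"claw": 0.001},{"tx": -0.041,"ty": -0.234,"tz": -0.02,"rx": 0,"ry": 0,"rz": 0,"claw": 0.001},{"tx": -0.041,"ty": -0.234,"tz": -0.06,"rx": 0,"ry": 0,"rz": 0,"claw": 0.001},{"tx": -0.041,"ty": -0.234,"tz": -0.06,"rx": 0,"ry": 0,"rz": 0,"claw": 0.001},{"tx": -0.041,"ty": -0.234,"tz": -0.06,"rx": 0,"ry": 0,"rz": 0,"claw": 0.001}])

```text
clock: 2.4
eef_pos: [474.9, -127.2, 164.1]
tool_rot: [3.141, -0.002, 2.973]
force: [0.9, 1.0, 0.4]
width: 0.7
```

```bash
python3 - <<'E'
from cell import *
import cv2
im=get_image("scene")[:,:,::-1]
cv2.imwrite("pics/s1.png",cv2.resize(im[120:340,80:320],None,fx=2.5,fy=2.5)); print(read_state()["eef_pos"])
E
```

```text
[ 475.89335042 -127.38972835  164.89952229]
```

View pics/s1.png

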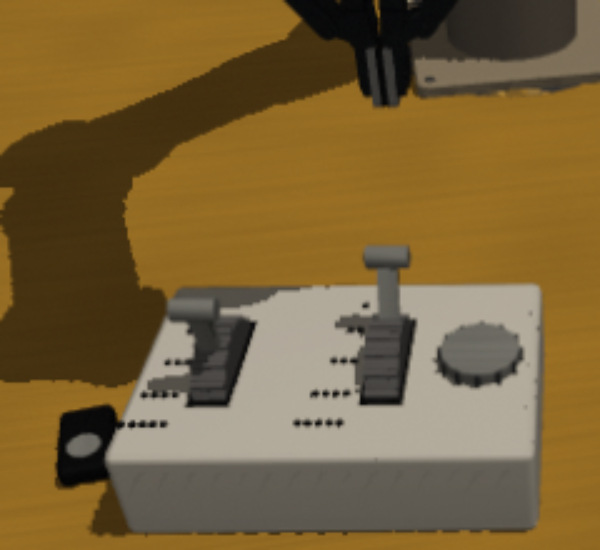

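The closed fingertips (crop (382,105)) are in line with the cap bar (crop (387,257)), on its front side and clear of it. I'll lower and push.

Call:
apply_moves(increments=[{"tx": 0,"ty": 0,"tz": -0.03,"rx": 0,"ry": 0,"rz": 0,"claw": 0.001},{"tx": 0,"ty": 0,"tz": -0.052,"rx": 0,"ry": 0,"rz": 0,"claw": 0.001},{"tx": 0.01,"ty": -0.002,"tz": -0.052,"rx": 0,"ry": 0,"rz": 0,"claw": 0.001},{"tx": 0.02,"ty": -0.004,"tz": -0.052,"rx": 0,"ry": 0,"rz": 0,"claw": 0.001},{"tx": 0.03,"ty": -0.006,"tz": -0.052,"rx": 0,"ry": 0,"rz": 0,"claw": 0.001},{"tx": 0.04,"ty": -0.008,"tz": -0.052,"rx": 0,"ry": 0,"rz": 0,"claw": 0.001},{"tx": 0.05,"ty": -0.01,"tz": -0.052,"rx": 0,"ry": 0,"rz": 0,"claw": 0.001},{"tx": 0.06,"ty": -0.012,"tz": -0.052,"rx": 0,"ry": 0,"rz": 0,"claw": 0.001},{"tx": 0.07,"ty": -0.014,"tz": -0.052,"rx": 0,"ry": 0,"rz": 0,"claw": 0.001},{"tx": 0.08,"ty": -0.016,"tz": -0.052,"rx": 0,"ry": 0,"rz": 0,"claw": 0.001},{"tx": 0.088,"ty": -0.018,"tz": -0.052,"rx": 0,"ry": 0,"rz": 0,"claw": 0.001},{"tx": 0.088,"ty": -0.018,"tz": -0.052,"rx": 0,"ry": 0,"rz": 0,"claw": 0.001}])

```text
clock: 3.65
eef_pos: [564.8, -146.3, 112.2]
tool_rot: [-3.141, 0.001, 2.972]
force: [0.4, 0.2, -0.4]
width: 0.7
```

```bash
python3 - <<'E'
from cell import *
import cv2
im=get_image("scene")[:,:,::-1]
cv2.imwrite("pics/s2.png",cv2.resize(im[120:340,80:320],None,fx=2.5,fy=2.5)); print(read_state()["eef_pos"])
E
```

```text
[ 563.71085756 -146.0992663   112.06073257]
```

View pics/s2.png

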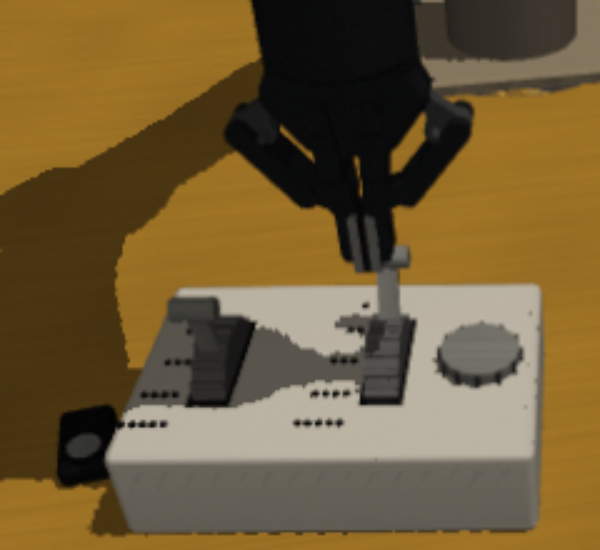

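```bash
python3 - <<'E'
from cell import *
from h import *
p=read_state()["eef_pos"]
for n in("scene","top"): print(n,proj(n,[p,[564,-146,131],[519,-137,116]]))
print((proj("scene",[p,[475.9,-127.4,164.9]])-[80,120])*2.5)
cv2.imwrite("pics/t2.png",cv2.resize(get_image("top")[150:330,290:510,::-1],None,fx=3,fy=3))
E
```

```text
scene [[231.16370294 242.34072022]
 [229.68903209 231.78227304]
 [235.71490656 221.41625643]]
top [[389.53571108 221.66042609]
 [391.2306007  219.62708835]
 [384.92295298 248.57514669]]
[[377.90925736 305.85180055]
 [393.0106528  144.65952749]]
```

View pics/t2.png

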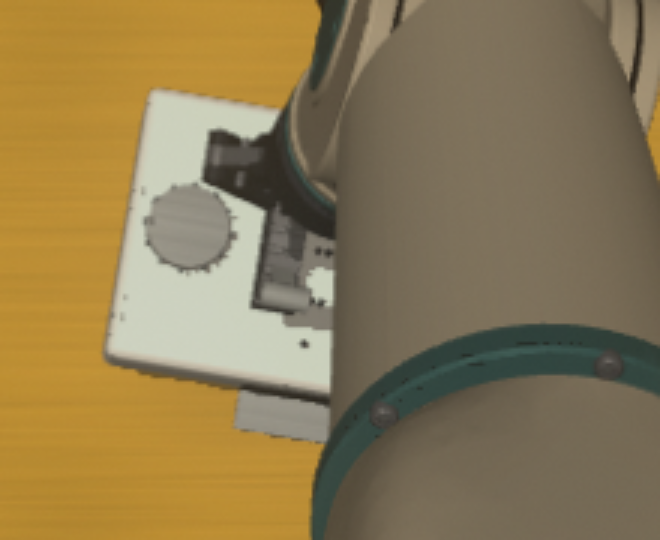

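The bar did not move. In the scene view the fingertip appears at crop (367,270), against a predicted (378,306), so the real tip is about 20–25 mm higher than reported and passed over the bar. I'll go back to the front side and try lower.

Call:
apply_moves(increments=[{"tx": 0,"ty": 0,"tz": 0.025,"rx": 0,"ry": 0,"rz": 0,"claw": 0.001},{"tx": -0.045,"ty": 0.011,"tz": 0.025,"rx": 0,"ry": 0,"rz": 0,"claw": 0.001},{"tx": -0.089,"ty": 0.023,"tz": 0.025,"rx": 0,"ry": 0,"rz": 0,"claw": 0.001},{"tx": -0.089,"ty": 0.023,"tz": 0.025,"rx": 0,"ry": 0,"rz": 0,"claw": 0.001},{"tx": -0.089,"ty": 0.023,"tz": -0.019,"rx": 0,"ry": 0,"rz": 0,"claw": 0.001},{"tx": -0.089,"ty": 0.023,"tz": -0.019,"rx": 0,"ry": 0,"rz": 0,"claw": 0.001},{"tx": -0.07,"ty": 0.02,"tz": -0.019,"rx": 0,"ry": 0,"rz": 0,"claw": 0.001},{"tx": -0.06,"ty": 0.018,"tz": -0.019,"rx": 0,"ry": 0,"rz": 0,"claw": 0.001},{"tx": -0.05,"ty": 0.016,"tz": -0.019,"rx": 0,"ry": 0,"rz": 0,"claw": 0.001},{"tx": -0.04,"ty": 0.014,"tz": -0.019,"rx": 0,"ry": 0,"rz": 0,"claw": 0.001},{"tx": -0.04,"ty": 0.014,"tz": -0.019,"rx": 0,"ry": 0,"rz": 0,"claw": 0.001}])

```text
clock: 4.85
eef_pos: [525.2, -132.4, 93.8]
tool_rot: [-3.141, 0.002, 2.972]
force: [-0.1, -0.8, 0.1]
width: 1.4
```

```bash
python3 - <<'E'
from cell import *
import cv2
im=get_image("scene")[:,:,::-1]
cv2.imwrite("pics/s3.png",cv2.resize(im[120:340,80:320],None,fx=2.5,fy=2.5)); print(read_state()["eef_pos"],read_state()["force"])
E
```

```text
[ 523.87859637 -132.12861087   93.52072847] [-0.76386546 -0.79550227  0.19681571]
```

View pics/s3.png

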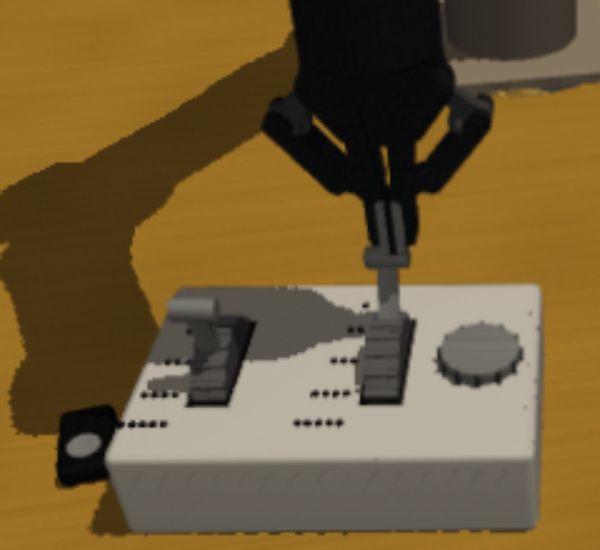

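The finger is now behind the bar from the camera (bar at crop (387,257), unmoved), just about touching. I'll push on, and track the bars by template matching in the scene view.

```bash
cat > track.py <<'E'
from h import *
from cell import *
ref=cv2.imread("pics/scene0.png"); im=np.ascontiguousarray(get_image("scene")[:,:,::-1])
for nm,y,c,q0 in (("cap",30,(234.7,222.7),-.48),("end",-70,(157.5,243.5),.29)):
    x0,y0=int(c[0])-11,int(c[1])-7
    r=cv2.matchTemplate(im[190:300,110:290],ref[y0:y0+13,x0:x0+23],cv2.TM_CCOEFF_NORMED)
    _,s,_,m=cv2.minMaxLoc(r); d=np.array([m[0]+110-x0,m[1]+190-y0])
    qs=np.linspace(-.8,.8,161); P=proj("scene",world([549,-173,-.17],[bar(y,q) for q in qs]))
    P0=proj("scene",world([549,-173,-.17],[bar(y,q0)]))[0]
    e=np.hypot(*(P-P0-d).T); print(nm,"score",round(s,2),"shift px",d,"q",qs[e.argmin()].round(2),"err",e.min().round(1))
st=read_state(); print(st["clock"],st["eef_pos"].round(1),st["force"].round(1))
import time; cv2.imwrite(f"pics/k{st['clock']:.2f}.png",im)
E
python3 track.py
```

```text
cap score 0.61 shift px [-79  22] q 0.44 err 73.2
end score 0.73 shift px [61  3] q -0.8 err 51.7
4.95 [ 523.1 -131.9   93.4] [-1.3  0.6 -0.3]
```

Call:
apply_moves(increments=[{"tx": 0.01,"ty": -0.002,"tz": 0,"rx": 0,"ry": 0,"rz": 0,"claw": 0.001},{"tx": 0.02,"ty": -0.004,"tz": 0,"rx": 0,"ry": 0,"rz": 0,"claw": 0.001},{"tx": 0.03,"ty": -0.006,"tz": 0,"rx": 0,"ry": 0,"rz": 0,"claw": 0.001},{"tx": 0.03,"ty": -0.006,"tz": 0,"rx": 0,"ry": 0,"rz": 0,"claw": 0.001}])

```text
clock: 5.35
eef_pos: [555.7, -138.3, 93.3]
tool_rot: [-3.142, 0.002, 2.972]
force: [-0.8, 0.1, -0.1]
width: 1.0
```

```bash
python3 track.py
```

```text
cap score 0.58 shift px [-78  16] q 0.35 err 72.8
end score 0.75 shift px [16  6] q 0.35 err 16.9
5.4 [ 554.3 -138.1   93.1] [ 0.   0.7 -1.1]
```

```bash
python3 - <<'E'
import cv2
im=cv2.imread("pics/k5.40.png");cv2.imwrite("pics/s4.png",cv2.resize(im[160:310,110:310],None,fx=4,fy=4))
E
```

```text
(no output)
```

View pics/s4.png

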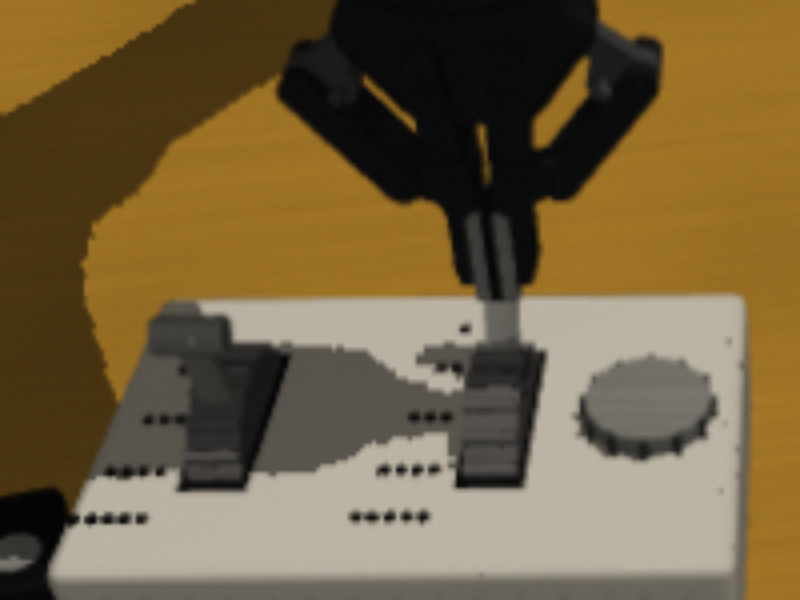

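```bash
python3 - <<'E'
from h import *
E=np.array([[475.9,-127.4,164.9],[563.7,-146.1,112],[554.3,-138.1,93.1]])
O=np.array([[233.2,162],[226.8,228],[233.7,235]])
print((proj("scene",E)-O).round(1))
s=least_squares(lambda d:(proj("scene",E+d)-O).ravel(),[0,0,0]);print(s.x,s.fun.round(1),np.sqrt(np.diag(np.linalg.inv(s.jac.T@s.jac))))
for dz in (0,10,20,25,30,35):
    s=least_squares(lambda d:(proj("scene",E+[d[0],d[1],dz])-O).ravel(),[0,0]);print(dz,s.x.round(1),s.fun.round(1))
E
```

```text
[[ 4.  15.9]
 [ 4.4 14.4]
 [ 4.2 13. ]]
[10.31660782 -2.81487819 32.59963521] [ 0.  -0.  -0.1  0.4  0.1 -0.3] [9.99807858 0.86637221 6.62943684]
0 [-38.4  -4.4] [-0.1  3.9  0.2 -1.  -0.1 -2.1]
10 [-23.4  -3.9] [-0.1  2.8  0.1 -0.6 -0.1 -1.6]
20 [-8.5 -3.4] [-0.   1.6  0.  -0.2  0.  -1.1]
25 [-1.  -3.2] [ 0.   1.  -0.   0.   0.  -0.8]
30 [ 6.4 -2.9] [ 0.   0.3 -0.1  0.2  0.1 -0.5]
35 [13.9 -2.7] [ 0.1 -0.3 -0.2  0.5  0.1 -0.2]
```

Solving from the three tip sightings, the real tip sits about 30 mm above the reported TCP, so it only skimmed over the bar. I'll retry about 30 mm lower by the reported z.

Call:
apply_moves(increments=[{"tx": 0,"ty": 0,"tz": 0.025,"rx": 0,"ry": 0,"rz": 0,"claw": 0.001},{"tx": -0.042,"ty": 0.006,"tz": 0.025,"rx": 0,"ry": 0,"rz": 0,"claw": 0.001},{"tx": -0.084,"ty": 0.011,"tz": 0.025,"rx": 0,"ry": 0,"rz": 0,"claw": 0.001},{"tx": -0.084,"ty": 0.011,"tz": 0.025,"rx": 0,"ry": 0,"rz": 0,"claw": 0.001},{"tx": -0.084,"ty": 0.011,"tz": -0.013,"rx": 0,"ry": 0,"rz": 0,"claw": 0.001},{"tx": -0.084,"ty": 0.011,"tz": -0.013,"rx": 0,"ry": 0,"rz": 0,"claw": 0.001},{"tx": -0.07,"ty": 0.009,"tz": -0.013,"rx": 0,"ry": 0,"rz": 0,"claw": 0.001},{"tx": -0.06,"ty": 0.007,"tz": -0.013,"rx": 0,"ry": 0,"rz": 0,"claw": 0.001},{"tx": -0.05,"ty": 0.005,"tz": -0.013,"rx": 0,"ry": 0,"rz": 0,"claw": 0.001},{"tx": -0.04,"ty": 0.003,"tz": -0.013,"rx": 0,"ry": 0,"rz": 0,"claw": 0.001},{"tx": -0.03,"ty": 0.002,"tz": -0.013,"rx": 0,"ry": 0,"rz": 0,"claw": 0.001},{"tx": -0.014,"ty": -0.001,"tz": -0.013,"rx": 0,"ry": 0,"rz": 0,"claw": 0.001}])

```text
clock: 6.6
eef_pos: [539.2, -138.9, 80.4]
tool_rot: [3.141, -0.002, 2.972]
force: [-0.8, 0.0, 0.1]
width: 0.8
```

```bash
python3 track.py; python3 - <<'E'
import cv2,glob,os
f=max(glob.glob("pics/k*.png"),key=os.path.getmtime)
im=cv2.imread(f);cv2.imwrite("pics/s5.png",cv2.resize(im[160:310,110:310],None,fx=4,fy=4))
E
```

```text
cap score 0.6 shift px [-79  22] q 0.44 err 73.2
end score 0.83 shift px [16  1] q 0.22 err 15.8
6.65 [ 543.6 -139.6   80.7] [ 3.7 -1.7 -0.2]
```

View pics/s5.png

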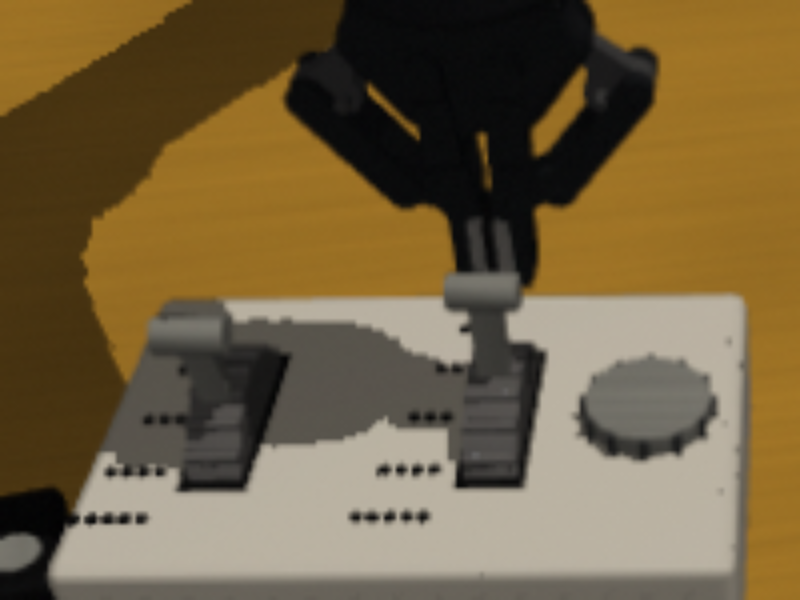

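The bar is now moving: it is at crop (483,291), full image (230.8,232.8), with the finger behind it. Next I work out q and how far is left.

```bash
python3 - <<'E'
from h import *
v=[549,-173,-.17]; f=lambda y,q:proj("scene",world(v,[bar(y,q)]))[0]
off=np.array([234.7,222.7])-f(30,-.48)
for q in np.arange(-.5,.51,.1): print(q.round(1),(f(30,q)+off).round(1),world(v,[bar(30,q)])[0].round(1))
print("end .4/-.4", f(-70,.29)-[157.5,243.5],[ (q,f(-70,q).round(1)) for q in(.4,.3,0,-.3,-.4,-.5)])
E
```

```text
-0.5 [234.9 222.6] [ 518.6 -137.3  115.8]
-0.4 [234.1 223.4] [ 525.3 -138.5  119.1]
-0.3 [233.3 224.8] [ 532.2 -139.7  121.7]
-0.2 [232.5 226.7] [ 539.4 -140.9  123.5]
-0.1 [231.8 229.1] [ 546.7 -142.2  124.6]
-0.0 [231.1 232. ] [ 554.1 -143.4  125. ]
0.1 [230.5 235.4] [ 561.5 -144.7  124.6]
0.2 [229.9 239.2] [ 568.8 -146.   123.5]
0.3 [229.3 243.5] [ 575.9 -147.2  121.7]
0.4 [228.9 248.1] [ 582.9 -148.4  119.1]
0.5 [228.5 253. ] [ 589.5 -149.5  115.8]
end .4/-.4 [ 0.77765524 -0.78106027] [(0.4, array([157.3, 247.8])), (0.3, array([158.2, 243.2])), (0, array([161.6, 231.7])), (-0.3, array([165.7, 224.5])), (-0.4, array([167.2, 223.1])), (-0.5, array([168.7, 222.2]))]
```

Call:
apply_moves(increments=[{"tx": 0.008,"ty": -0.001,"tz": 0,"rx": 0,"ry": 0,"rz": 0,"claw": 0.001},{"tx": 0.016,"ty": -0.003,"tz": 0,"rx": 0,"ry": 0,"rz": 0,"claw": 0.001},{"tx": 0.022,"ty": -0.004,"tz": 0,"rx": 0,"ry": 0,"rz": 0,"claw": 0.001},{"tx": 0.027,"ty": -0.004,"tz": 0,"rx": 0,"ry": 0,"rz": 0,"claw": 0.001},{"tx": 0.027,"ty": -0.004,"tz": 0,"rx": 0,"ry": 0,"rz": 0,"claw": 0.001},{"tx": 0.01,"ty": -0.002,"tz": 0,"rx": 0,"ry": 0,"rz": 0,"claw": 0.001},{"tx": -0.02,"ty": 0.003,"tz": 0,"rx": 0,"ry": 0,"rz": 0,"claw": 0.001},{"tx": -0.02,"ty": 0.003,"tz": 0.05,"rx": 0,"ry": 0,"rz": 0,"claw": 0.001},{"tx": -0.02,"ty": 0.003,"tz": 0.07,"rx": 0,"ry": 0,"rz": 0,"claw": 0.001},{"tx": -0.02,"ty": 0.003,"tz": 0.07,"rx": 0,"ry": 0,"rz": 0,"claw": 0.001}])

```text
clock: 7.65
eef_pos: [522.1, -136.7, 153.7]
tool_rot: [-3.141, 0.008, 2.971]
force: [1.2, 0.3, 0.2]
width: 1.1
```

```bash
cat > track2.py <<'E'
# bright-bar search: for each q, compare the bar's patch with the reference bar patch along the bar's own path
from h import *
from cell import *
ref=cv2.imread("pics/scene0.png",0).astype(np.float32); im=cv2.cvtColor(get_image("scene"),cv2.COLOR_RGB2GRAY)
v=[549,-173,-.17]; f=lambda y,q:proj("scene",world(v,[bar(y,q)]))[0]
for nm,y,c,q0 in (("cap",30,(234.7,222.7),-.48),("end",-70,(157.5,243.5),.29)):
    off=np.array(c)-f(y,q0); T=cv2.getRectSubPix(ref,(19,11),c); sc=[]
    for q in np.arange(-.7,.71,.02):
        W=cv2.getRectSubPix(im.astype(np.float32),(19,11),tuple(map(float,f(y,q)+off)))
        sc.append((cv2.matchTemplate(W,T,cv2.TM_CCOEFF_NORMED)[0,0].round(2),q.round(2)))
    print(nm,sorted(sc)[::-1][:6])
st=read_state(); print(st["clock"],st["eef_pos"].round(1),st["force"].round(1)); cv2.imwrite(f"pics/m{st['clock']:.2f}.png",im)
E
python3 track2.py
```

```text
cap [(np.float32(0.79), np.float64(0.42)), (np.float32(0.68), np.float64(0.44)), (np.float32(0.67), np.float64(0.4)), (np.float32(0.65), np.float64(0.26)), (np.float32(0.62), np.float64(0.28)), (np.float32(0.62), np.float64(0.24))]
end [(np.float32(0.91), np.float64(0.32)), (np.float32(0.88), np.float64(0.3)), (np.float32(0.85), np.float64(0.34)), (np.float32(0.81), np.float64(0.04)), (np.float32(0.8), np.float64(0.02)), (np.float32(0.78), np.float64(0.0))]
7.7 [ 520.9 -136.3  151.9] [0.5 0.  0.1]
```

Call:
apply_moves(increments=[{"tx": 0.097,"ty": -0.117,"tz": 0,"rx": 0,"ry": 0,"rz": 0,"claw": 0.001},{"tx": 0.097,"ty": -0.117,"tz": 0,"rx": 0,"ry": 0,"rz": 0,"claw": 0.001},{"tx": 0.097,"ty": -0.117,"tz": 0,"rx": 0,"ry": 0,"rz": 0,"claw": 0.001},{"tx": 0.097,"ty": -0.117,"tz": 0,"rx": 0,"ry": 0,"rz": 0,"claw": 0.001},{"tx": 0.097,"ty": -0.117,"tz": -0.035,"rx": 0,"ry": 0,"rz": 0,"claw": 0.001},{"tx": 0.097,"ty": -0.117,"tz": -0.071,"rx": 0,"ry": 0,"rz": 0,"claw": 0.001},{"tx": 0.097,"ty": -0.117,"tz": -0.071,"rx": 0,"ry": 0,"rz": 0,"claw": 0.001},{"tx": 0.087,"ty": -0.115,"tz": -0.071,"rx": 0,"ry": 0,"rz": 0,"claw": 0.001},{"tx": 0.077,"ty": -0.114,"tz": -0.071,"rx": 0,"ry": 0,"rz": 0,"claw": 0.001},{"tx": 0.067,"ty": -0.112,"tz": -0.071,"rx": 0,"ry": 0,"rz": 0,"claw": 0.001},{"tx": 0.057,"ty": -0.11,"tz": -0.071,"rx": 0,"ry": 0,"rz": 0,"claw": 0.001},{"tx": 0.047,"ty": -0.109,"tz": -0.071,"rx": 0,"ry": 0,"rz": 0,"claw": 0.001}])

```text
clock: 8.9
eef_pos: [566.8, -244.9, 80.4]
tool_rot: [-3.141, 0.003, 2.972]
force: [1.3, -0.1, 0.8]
width: 1.3
```

Call:
apply_moves(increments=[{"tx": -0.01,"ty": 0.002,"tz": 0,"rx": 0,"ry": 0,"rz": 0,"claw": 0.001},{"tx": -0.02,"ty": 0.003,"tz": 0,"rx": 0,"ry": 0,"rz": 0,"claw": 0.001},{"tx": -0.03,"ty": 0.005,"tz": 0,"rx": 0,"ry": 0,"rz": 0,"claw": 0.001},{"tx": -0.039,"ty": 0.007,"tz": 0,"rx": 0,"ry": 0,"rz": 0,"claw": 0.001},{"tx": -0.039,"ty": 0.007,"tz": 0,"rx": 0,"ry": 0,"rz": 0,"claw": 0.001},{"tx": -0.03,"ty": 0.005,"tz": 0,"rx": 0,"ry": 0,"rz": 0,"claw": 0.001},{"tx": 0.01,"ty": -0.002,"tz": 0,"rx": 0,"ry": 0,"rz": 0,"claw": 0.001},{"tx": 0.01,"ty": -0.002,"tz": 0.04,"rx": 0,"ry": 0,"rz": 0,"claw": 0.001},{"tx": 0.01,"ty": -0.002,"tz": 0.08,"rx": 0,"ry": 0,"rz": 0,"claw": 0.001},{"tx": -0.03,"ty": 0.005,"tz": 0.12,"rx": 0,"ry": 0,"rz": 0,"claw": 0.001},{"tx": -0.07,"ty": 0.01,"tz": 0.13,"rx": 0,"ry": 0,"rz": 0,"claw": 0.001},{"tx": -0.11,"ty": 0.05,"tz": 0.13,"rx": 0,"ry": 0,"rz": 0,"claw": 0.001}])

```text
clock: 10.1
eef_pos: [461.4, -204.3, 211.7]
tool_rot: [-3.138, 0.006, 2.965]
force: [0.6, 1.0, -0.2]
width: 1.0
```

```bash
python3 track2.py; python3 - <<'E'
import cv2,glob,os
f=max(glob.glob("pics/m*.png"),key=os.path.getmtime)
im=cv2.imread(f);cv2.imwrite("pics/s6.png",cv2.resize(im[200:340,110:310],None,fx=4,fy=4))
E
```

```text
cap [(np.float32(0.8), np.float64(0.42)), (np.float32(0.7), np.float64(0.4)), (np.float32(0.68), np.float64(0.44)), (np.float32(0.62), np.float64(0.28)), (np.float32(0.62), np.float64(0.26)), (np.float32(0.57), np.float64(0.3))]
end [(np.float32(0.91), np.float64(-0.42)), (np.float32(0.91), np.float64(-0.44)), (np.float32(0.9), np.float64(-0.46)), (np.float32(0.89), np.float64(-0.4)), (np.float32(0.86), np.float64(-0.48)), (np.float32(0.85), np.float64(-0.38))]
10.15 [ 450.5 -193.2  208.7] [-9.4  6.8 -2.6]
```

View pics/s6.png

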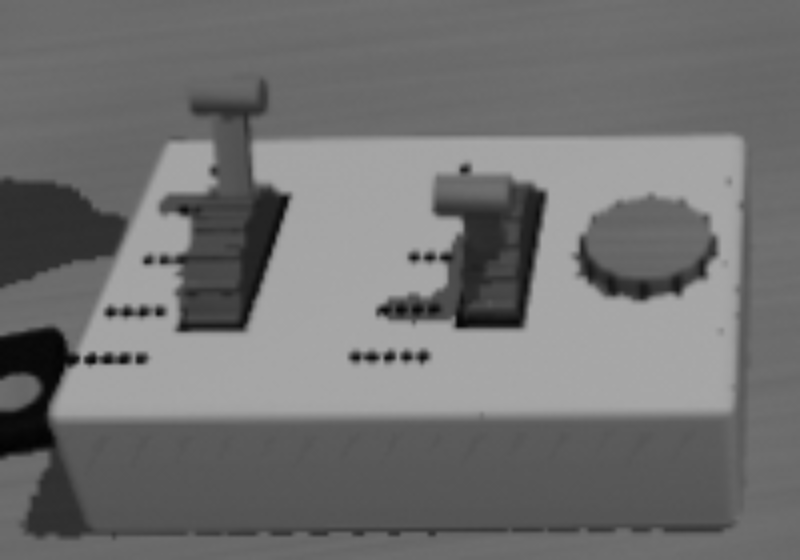

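The cap bar is at crop (474,194), which gives q≈0.41, with its shadow on the four-pip row. The end bar is at (228,96), q≈-0.40, with its shadow on the two-pip row. I'll let the arm settle and then hand in.

Call:
apply_moves(increments=[{"tx": 0,"ty": 0,"tz": 0,"rx": 0,"ry": 0,"rz": 0,"claw": 0.001},{"tx": 0,"ty": 0,"tz": 0,"rx": 0,"ry": 0,"rz": 0,"claw": 0.001},{"tx": 0,"ty": 0,"tz": 0,"rx": 0,"ry": 0,"rz": 0,"claw": 0.001}])

```text
clock: 10.45
eef_pos: [462.9, -200.4, 209.4]
tool_rot: [-3.141, 0.002, 2.972]
force: [0.3, -0.3, -0.3]
width: 0.9
```

```bash
python3 track2.py; python3 -c "
from cell import *
print(finish_job())"
```

```text
cap [(np.float32(0.8), np.float64(0.42)), (np.float32(0.7), np.float64(0.4)), (np.float32(0.68), np.float64(0.44)), (np.float32(0.62), np.float64(0.28)), (np.float32(0.62), np.float64(0.26)), (np.float32(0.57), np.float64(0.3))]
end [(np.float32(0.91), np.float64(-0.42)), (np.float32(0.91), np.float64(-0.44)), (np.float32(0.9), np.float64(-0.46)), (np.float32(0.89), np.float64(-0.4)), (np.float32(0.86), np.float64(-0.48)), (np.float32(0.85), np.float64(-0.38))]
10.5 [ 462.7 -200.4  209.2] [-0.3  0.2 -0.1]
the job is handed in; nothing more can be done
None
```

I pushed both thumb bars to their rows with the closed fingers and handed the job in at 10.5 s. At hand-in the arm was clear of the dispenser, with force readings near zero. It gave no verdict.

- **Cap wheel:** the last scene image gives q ≈ 0.42 (target 0.4, limits 0.22 to 0.58), with the bar's shadow on the four-pip row.
- **End wheel:** the same image gives q ≈ -0.42 (target -0.4, limits -0.58 to -0.22), with the shadow on the two-pip row. Reading the bar's position by eye gave about -0.40.
- **Small dispenser:** I worked only at the wide dispenser. The arm passed near or over the small one once on the way in, with the fingertips reported more than 200 mm up. I did not check its bar in a later picture.

**Things that failed or disagreed:**
- **Missed pushes:** the first two pushes passed over the cap bar without touching it. The images put the real fingertips about 30 mm above the reported TCP, so I lowered the tool by that much and the push worked.
- **First tracker:** my first template tracker gave nonsense, so I replaced it with one that follows the bar's path.
- **Camera disagreement:** the two camera fits of the housing differ by about 6 mm in x, or up to about 0.05 rad in q. The final angles were not checked from the top camera, because I did not take a last picture from it.

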